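# Turn the graphite jars over in the flipper and crate them

## Robot

A 6-joint arm with a two-finger parallel gripper is mounted at the origin on a cart in front of the work surface, level with it; the furniture and walls round the work are solid. World frame = base frame: x ahead of the robot, y to its left, z up, the work surface at z = 0. Lengths are in mm, angles in rad, forces in N, time in s.
With the tool pointing down it reaches from about 300 to 775 mm from the base axis. Payload 14.6 kg.
Tool frame: the origin (TCP) lies at the very end of the fingers, on their centre line; the grasp point (between the pads) lies 19 mm behind it; z points along the fingers, y is the line along which they close (so a half turn about z gives the same grasp; the last joint's range is limited). The gripper opens to 94 mm and grips with 3 to 60 N. Pads are 16 mm wide; open, the fingers measure 119 mm over their backs; the gripper's body (75 mm by 177 mm) begins 78 mm behind the grasp point.
Start: joints at [-1.253, 0.3, 1.521, -0, 1.321, -0.067], TCP at [206.448, -509.773, 205.446] pointing down, gripper open.
Joint ranges: [-3.03, 3.03], [-0.79, 2.21], [0.23, 2.52], [-1.04, 4.18], [0, 3.07], [-2.55, 2.55]. Speed limits (rad/s): [2.22, 2.22, 2.57, 3.14, 3.14, 3.14].

## Interface

Orientations are given as [roll, pitch, yaw] about the fixed x, y, z axes, in that order (R = Rz(yaw) Ry(pitch) Rx(roll)).
In Python, from cell import manip gives the robot as it stands.
- The arm moves only by the tool servo_tool, never from a script. Its argument "motion" is a list that holds one entry, the list of rows, each a list of 7 numbers: the shift along the world's x, y, z as a fraction of full scale, then the turn, a rotation vector about the world's x, y, z as a fraction of full scale, then the closure, from 0 (fully open) to 1 (shut). In form: [[[x, y, z, rx, ry, rz, gripper], ...]]. A call has 1 to 10 rows; each row is the pose to reach, as a shift and turn from the pose commanded when the call began, turning the shorter way round; what a row does not reach only later rows make up. Full scale, the value 1, is 0.5 m for a shift and pi rad for a turn. A row lasts 1/10 s, in which the tool goes at most 50 mm and 8.59 degrees, less where a joint would pass 70% of its speed; a pose out of reach is approached as far as the arm can. A call with a number of a shift or a turn outside -1 to 1 is refused whole. A call with a gripper value outside its range is refused whole. The fingers move at their own pace and stop on an object; "newtons" is the grip in N (left out, the last holds). Time passes only in rows, so rows that repeat a pose let the fingers close. It gives the time, the measured TCP pose, the force, the opening and the grip force at its end, in the units of the state.
- manip.read_state(): the state, without advancing time (a new reading comes with each control period).
- manip.camera(name): name is "scene" or "top" or "wrist"; returns a dict with "frame" (420x560x3 uint8, red, green, blue), "range_z" (420x560 float32, mm along the optical axis (not along the pixel's ray), 0 where there is no reading), "vfov" (degrees; the focal length in pixels is half the picture's height over the tangent of half this angle, whatever the lens; pixels are square), "cx", "cy" (the principal point, pixels), "cam_to_world" (4x4, takes a point from camera to world coordinates). Camera axes: x right, y down, z forward; pixel columns grow to the right and rows downward; lengths in mm; the calibration is good to about 2 mm. A picture is of the moment at which its call begins.
- manip.sign_off(): hands the job in; it is judged then, once.
The state is a dict: "clock": time; "joints": joint angles; "qd": joint speeds; "effort": joint torques, N m; "eef_pos": TCP position; "eef_rot": TCP orientation; "wrist_force": force on the tool from outside, world axes, zero at the start; "moment": the same for the moment, N m; "finger_gap": finger opening in mm; "finger_force": force on a finger pad.
Only numpy, scipy, OpenCV 4.12 (cv2) and the standard library are available. Lean on these libraries where they do the work, as an engineer would, in place of code of your own. Each camera call takes 0.05 s, during which the arm holds its last target. There are 200 camera calls.

## Task

The graphite jars have been standing on their lids: swing the blue flipper tray open by its red pin, stand all the jars, still lid down, in its pockets, one in each, then swing the loaded tray right over so that they all drop lid-up into the white nests together. Swing the tray back open, and put every jar upright in an empty cell of the wooden crate, one per cell. Guide the tray by its pin all the way so that it never slams, leave the bottles in the crate standing in their cells, and leave the tape roll where it is.

Things in the scene. Friction and masses are not known exactly. Their poses are not given: they have to be found in the camera images.
- flipper_base: aluminium base of the flipper fixture, 110 x 220 mm, fixed, posts at its two ends up to 41 mm high. Origin: centre of the underside, on the table below the hinge line. Its y axis runs along the hinge and points away from the robot, the red pin being at its -y end, nearest the robot; x points to the robot's right. The blue hinged tray lies on the -x side when open, the white nests are on the +x side
- flipper (a joint): hinge of the blue flipper tray: 0 = open, tray lying on the base's -x side with pockets up; 3.14 = swung right over, pockets down on top of the nests (as it starts). Hinge line: the base's y axis, 34 mm above the table. Opened and closed by the red pin. The tray (0.25 kg) falls freely towards whichever side it leans, hardly braked, stops at both ends, and swings through the vertical at 1.57
- pin (a point): red handle pin of the tray, 10 mm diameter, sticking out 46 mm along the hinge direction from the tray's end; this point is on its centre line 18 mm from its tip, 137 mm from the middle of the hinge line towards the robot, 42 mm from the hinge line and level with it at both ends of the swing (34 mm above the table there, 76 mm at the top of the swing). Free space round it; the pin turns between the fingers as the tray swings. Axes turn with the tray
- pocket0 (a point): pocket of the blue tray at the far end (y +58 mm in flipper_base): point on its floor, 25.5 mm from the hinge line, 20 mm above the table when open. Holds one jar: two walls 18.5 mm high, 28 mm long, 42 mm apart across the hinge direction (the one nearer the hinge, with 3.5 mm horns, 18.5 mm from this point); ribs 3 mm high, 39 mm apart along it, so fingers fit in on those sides above the ribs. z: out of the pocket
- pocket1 (a point): pocket of the blue tray in the middle (y 0): point on its floor, 25.5 mm from the hinge line, 20 mm above the table when open. Holds one jar: two walls 18.5 mm high, 28 mm long, 42 mm apart across the hinge direction (the one nearer the hinge, with 3.5 mm horns, 18.5 mm from this point); ribs 3 mm high, 39 mm apart along it, so fingers fit in on those sides above the ribs. z: out of the pocket
- pocket2 (a point): pocket of the blue tray at the red-pin end (y -58 mm): point on its floor, 25.5 mm from the hinge line, 20 mm above the table when open. Holds one jar: two walls 18.5 mm high, 28 mm long, 42 mm apart across the hinge direction (the one nearer the hinge, with 3.5 mm horns, 18.5 mm from this point); ribs 3 mm high, 39 mm apart along it, so fingers fit in on those sides above the ribs. z: out of the pocket
- nest0 (a point): white fixed nest at the far end (y +58 mm in flipper_base): centre of its floor, 20 mm above the table, 25.5 mm from the hinge line; rims 7 mm high, 39 mm clear across the hinge direction, 44 mm along it. A jar in the pocket opposite tips out of it and drops into this nest, lid up, as the tray comes over. Covered while the tray is closed
- nest1 (a point): white fixed nest in the middle (y 0): centre of its floor, 20 mm above the table, 25.5 mm from the hinge line; rims 7 mm high, 39 mm clear across the hinge direction, 44 mm along it. A jar in the pocket opposite tips out of it and drops into this nest, lid up, as the tray comes over. Covered while the tray is closed
- nest2 (a point): white fixed nest at the red-pin end (y -58 mm): centre of its floor, 20 mm above the table, 25.5 mm from the hinge line; rims 7 mm high, 39 mm clear across the hinge direction, 44 mm along it. A jar in the pocket opposite tips out of it and drops into this nest, lid up, as the tray comes over. Covered while the tray is closed
- crate: wooden divided crate, 178 x 120 mm, fixed, on feet that lift it 10 mm off the table, 3 cells along its x and 2 along its y, each about 54 mm square inside; walls and dividers 4 mm thick, their tops 26 mm above the table, cell floors 14 mm above it (so walls 12 mm high inside). Origin: at table height below its centre
- cell0 (a point): centre of the floor of a crate cell (14 mm above the table), at x -58, y 29 mm in the crate
- cell1 (a point): centre of the floor of a crate cell (14 mm above the table), at x 0, y 29 mm in the crate
- cell2 (a point): centre of the floor of a crate cell (14 mm above the table), at x 58, y 29 mm in the crate
- cell3 (a point): centre of the floor of a crate cell (14 mm above the table), at x -58, y -29 mm in the crate
- cell4 (a point): centre of the floor of a crate cell (14 mm above the table), at x 0, y -29 mm in the crate
- cell5 (a point): centre of the floor of a crate cell (14 mm above the table), at x 58, y -29 mm in the crate
- jar_a: small round graphite jar, navy body and white lid, 33 mm across, 25 mm tall, 30 g, loose; starts standing upside down on its lid on the cloth at the robot's left, in front of the grey drawer chest (172 mm high, its front face 0.55 m ahead of the robot's base, reaching from 0.05 to 0.25 m left of it). May be absent. Origin: centre of the jar's own underside (so it is at the top, 25 mm up, while the jar stands on its lid); z runs from underside to lid
- jar_b: small round graphite jar, navy body and white lid, 33 mm across, 25 mm tall, 30 g, loose; starts standing upside down on its lid on the cloth at the robot's left, in front of the grey drawer chest (172 mm high, its front face 0.55 m ahead of the robot's base, reaching from 0.05 to 0.25 m left of it). May be absent. Origin: centre of the jar's own underside (so it is at the top, 25 mm up, while the jar stands on its lid); z runs from underside to lid
- jar_c: small round graphite jar, navy body and white lid, 33 mm across, 25 mm tall, 30 g, loose; starts standing upside down on its lid on the cloth at the robot's left, in front of the grey drawer chest (172 mm high, its front face 0.55 m ahead of the robot's base, reaching from 0.05 to 0.25 m left of it). May be absent. Origin: centre of the jar's own underside (so it is at the top, 25 mm up, while the jar stands on its lid); z runs from underside to lid
- stored_pill_bottle: white pill bottle, 33 mm across, 50 mm tall, light, loose; already standing in cell0 of the crate, or absent (the cell is then free). Origin: centre of its underside
- stored_tint_bottle: pink tint bottle with frosted cap, 28 mm across, 53 mm tall, light, loose; already standing in cell2 of the crate, or absent (the cell is then free). Origin: centre of its underside
- stored_solvent_bottle: white solvent bottle, 27 x 33 x 69 mm, light, loose; already standing in cell4 of the crate, or absent (the cell is then free). Origin: centre of its underside
- stored_varnish_bottle: small lilac varnish bottle with white cap, 21 x 23 x 66 mm, light, loose; already standing in cell5 of the crate, or absent (the cell is then free). Origin: centre of its underside
- tape_roll: roll of seal tape in a green ring, 60 mm across, 17 mm high, behind the flipper; a bystander. Origin: centre of its underside
There are look-alikes about, which are no part of the job. Leave any green look-alike of the jar_a alone.

How it is judged (in metres and radians):
On the way, in this order (a step that is already met when the one before it is completed fails the run):
1. all the jars present stand lid down in pockets of the flipper tray at once (((horizontal distance between jar_a and pocket0 below 0.009 m and z of jar_a in the frame of pocket0 below 0.03 m and angle between jar_a's own z axis and vertical above 2.95 rad) or (horizontal distance between jar_a and pocket1 below 0.009 m and z of jar_a in the frame of pocket1 below 0.03 m and angle between jar_a's own z axis and vertical above 2.95 rad) or (horizontal distance between jar_a and pocket2 below 0.009 m and z of jar_a in the frame of pocket2 below 0.03 m and angle between jar_a's own z axis and vertical above 2.95 rad)) and ((horizontal distance between jar_b and pocket0 below 0.009 m and z of jar_b in the frame of pocket0 below 0.03 m and angle between jar_b's own z axis and vertical above 2.95 rad) or (horizontal distance between jar_b and pocket1 below 0.009 m and z of jar_b in the frame of pocket1 below 0.03 m and angle between jar_b's own z axis and vertical above 2.95 rad) or (horizontal distance between jar_b and pocket2 below 0.009 m and z of jar_b in the frame of pocket2 below 0.03 m and angle between jar_b's own z axis and vertical above 2.95 rad)) and ((horizontal distance between jar_c and pocket0 below 0.009 m and z of jar_c in the frame of pocket0 below 0.03 m and angle between jar_c's own z axis and vertical above 2.95 rad) or (horizontal distance between jar_c and pocket1 below 0.009 m and z of jar_c in the frame of pocket1 below 0.03 m and angle between jar_c's own z axis and vertical above 2.95 rad) or (horizontal distance between jar_c and pocket2 below 0.009 m and z of jar_c in the frame of pocket2 below 0.03 m and angle between jar_c's own z axis and vertical above 2.95 rad)) and value of joint flipper below 0.12 rad), for 0.2 s.
2. the tray is swung fully over and all the jars stand lid up in the nests (value of joint flipper above 3 rad and ((horizontal distance between jar_a and nest0 below 0.011 m and z of jar_a in the frame of nest0 below 0.005 m and angle between jar_a's own z axis and vertical below 0.2 rad) or (horizontal distance between jar_a and nest1 below 0.011 m and z of jar_a in the frame of nest1 below 0.005 m and angle between jar_a's own z axis and vertical below 0.2 rad) or (horizontal distance between jar_a and nest2 below 0.011 m and z of jar_a in the frame of nest2 below 0.005 m and angle between jar_a's own z axis and vertical below 0.2 rad)) and ((horizontal distance between jar_b and nest0 below 0.011 m and z of jar_b in the frame of nest0 below 0.005 m and angle between jar_b's own z axis and vertical below 0.2 rad) or (horizontal distance between jar_b and nest1 below 0.011 m and z of jar_b in the frame of nest1 below 0.005 m and angle between jar_b's own z axis and vertical below 0.2 rad) or (horizontal distance between jar_b and nest2 below 0.011 m and z of jar_b in the frame of nest2 below 0.005 m and angle between jar_b's own z axis and vertical below 0.2 rad)) and ((horizontal distance between jar_c and nest0 below 0.011 m and z of jar_c in the frame of nest0 below 0.005 m and angle between jar_c's own z axis and vertical below 0.2 rad) or (horizontal distance between jar_c and nest1 below 0.011 m and z of jar_c in the frame of nest1 below 0.005 m and angle between jar_c's own z axis and vertical below 0.2 rad) or (horizontal distance between jar_c and nest2 below 0.011 m and z of jar_c in the frame of nest2 below 0.005 m and angle between jar_c's own z axis and vertical below 0.2 rad))), for 0.3 s.
At the end, for the whole second after the job is handed in: The flipper tray lies open (within 0.12 rad), every jar present stands upright (within 0.15 rad) and still on the floor of a crate cell, within 16 mm of the cell's centre, one per cell, and the bottles in the crate still stand (within 0.2 rad) (value of joint flipper below 0.12 rad and ((horizontal distance between jar_a and cell0 below 0.016 m and z of jar_a in the frame of cell0 below 0.005 m) or (horizontal distance between jar_a and cell1 below 0.016 m and z of jar_a in the frame of cell1 below 0.005 m) or (horizontal distance between jar_a and cell2 below 0.016 m and z of jar_a in the frame of cell2 below 0.005 m) or (horizontal distance between jar_a and cell3 below 0.016 m and z of jar_a in the frame of cell3 below 0.005 m) or (horizontal distance between jar_a and cell4 below 0.016 m and z of jar_a in the frame of cell4 below 0.005 m) or (horizontal distance between jar_a and cell5 below 0.016 m and z of jar_a in the frame of cell5 below 0.005 m)) and angle between each of jar_a, jar_b, jar_c's own z axis and vertical below 0.15 rad and linear speed of each of jar_a, jar_b, jar_c below 0.03 m/s and ((horizontal distance between jar_b and cell0 below 0.016 m and z of jar_b in the frame of cell0 below 0.005 m) or (horizontal distance between jar_b and cell1 below 0.016 m and z of jar_b in the frame of cell1 below 0.005 m) or (horizontal distance between jar_b and cell2 below 0.016 m and z of jar_b in the frame of cell2 below 0.005 m) or (horizontal distance between jar_b and cell3 below 0.016 m and z of jar_b in the frame of cell3 below 0.005 m) or (horizontal distance between jar_b and cell4 below 0.016 m and z of jar_b in the frame of cell4 below 0.005 m) or (horizontal distance between jar_b and cell5 below 0.016 m and z of jar_b in the frame of cell5 below 0.005 m)) and ((horizontal distance between jar_c and cell0 below 0.016 m and z of jar_c in the frame of cell0 below 0.005 m) or (horizontal distance between jar_c and cell1 below 0.016 m and z of jar_c in the frame of cell1 below 0.005 m) or (horizontal distance between jar_c and cell2 below 0.016 m and z of jar_c in the frame of cell2 below 0.005 m) or (horizontal distance between jar_c and cell3 below 0.016 m and z of jar_c in the frame of cell3 below 0.005 m) or (horizontal distance between jar_c and cell4 below 0.016 m and z of jar_c in the frame of cell4 below 0.005 m) or (horizontal distance between jar_c and cell5 below 0.016 m and z of jar_c in the frame of cell5 below 0.005 m)) and angle between each of stored_pill_bottle, stored_tint_bottle, stored_solvent_bottle, stored_varnish_bottle's own z axis and vertical below 0.2 rad); the robot touches nothing.
It fails at once if the flipper tray slams or is flung over (faster than 4 rad/s) (velocity of joint flipper above 4 rad/s or velocity of joint flipper below -4 rad/s).
It fails at once if a bottle that stands in the crate is knocked over or out of its cell (tilted over 0.6 rad or moved over 35 mm) (angle between any of stored_pill_bottle, stored_tint_bottle, stored_solvent_bottle, stored_varnish_bottle's own z axis and vertical above 0.6 rad or distance of any of stored_pill_bottle, stored_tint_bottle, stored_solvent_bottle, stored_varnish_bottle from where it was at the start of the episode above 0.035 m).
It fails at once if the tape roll is shifted by over 40 mm (distance of tape_roll from where it was at the start of the episode above 0.04 m).
Of jar_a, jar_b, jar_c only 2 to 3 are there at a start; the rules pass over those that are not, and their reading is None.
Of stored_pill_bottle, stored_tint_bottle, stored_solvent_bottle, stored_varnish_bottle only 1 to 3 are there at a start; the rules pass over those that are not, and their reading is None.
At some moment in a run one of jar_a, jar_b, jar_c may be knocked a few centimetres aside while the robot is not near it.
It also fails if it takes over 210 s, if anything falls off the work surface, if the arm or the gripper's body presses on something with over 40 N, if the wrist force passes 120 N, or if a joint passes its speed limit or range.

## Working session

There is one attempt and no reset: what is moved stays moved. The work goes in short steps, Python scripts to look and compute and a tool call to move; the robot and the scene stay as the last step left them, time stands still between calls to the robot, and variables do not carry over. Pictures are saved under pics/ and viewed, at most 14 in all, crops included, and the job is handed in when it is done.

Besides the shell and the picture viewer there is one more tool, called after "Emit:" in YAML: its name, and indented under it one key for each argument. servo_tool: Moves the arm, as the interface text tells. Its arguments: {"type":"object","properties":{"motion":{"type":"array"},"newtons":{"type":"number"}},"required":["motion"]}

```bash
ls; mkdir -p pics; cat > h.py <<'E'
import numpy as np, cv2
from cell import manip
def cam(n):
    c=manip.camera(n); c['f']=c['frame'].shape[0]/2/np.tan(np.radians(c['vfov']/2)); return c
def cloud(c):
    z=c['range_z'].astype(float); v,u=np.mgrid[:z.shape[0],:z.shape[1]]
    p=np.stack([(u-c['cx'])*z/c['f'],(v-c['cy'])*z/c['f'],z,np.ones_like(z)],-1)@np.array(c['cam_to_world']).T
    p=p[...,:3]; p[z<=0]=np.nan; return p
def save(c,n,crop=None,s=1):
    im=c['frame'][...,::-1]
    if crop: u0,v0,u1,v1=crop; im=im[v0:v1,u0:u1]
    cv2.imwrite('pics/'+n,cv2.resize(im,None,fx=s,fy=s,interpolation=cv2.INTER_CUBIC))
E
python3 - <<'E'
from h import *
for n in('scene','top'):
    c=cam(n); save(c,n+'0.png',s=1.4); np.savez(n+'0.npz',f=c['frame'],p=cloud(c)); print(n,np.round(c['cam_to_world'],3).tolist(),c['vfov'])
print(manip.read_state())
E
```

```text
pics
scene [[0.887, -0.283, 0.364, 157.997], [-0.461, -0.514, 0.723, -912.992], [-0.017, -0.81, -0.587, 709.545], [0.0, 0.0, 0.0, 1.0]] 47.37918744460384
top [[-0.008, -0.985, 0.17, 364.938], [-1.0, 0.011, 0.016, -93.107], [-0.018, -0.17, -0.985, 1067.294], [0.0, 0.0, 0.0, 1.0]] 47.61788092351099
{'clock': 0.1, 'joints': array([-1.25258160e+00,  3.00412149e-01,  1.52151076e+00,  2.88069145e-06,
        1.32071935e+00, -6.65817479e-02]), 'qd': array([-0.00205758, -0.00347206, -0.00246973,  0.00166782,  0.00109008,
       -0.00068666]), 'effort': array([ 1.44274949e-03, -5.32648516e+01, -3.53283012e+01,  7.10045197e-02,
        2.35166081e-02, -4.26889824e-05]), 'eef_pos': array([ 206.38649315, -509.5518354 ,  204.94841738]), 'eef_rot': array([-3.14054556e+00, -7.26171565e-05,  3.84795725e-01]), 'wrist_force': array([0.24596886, 0.34025566, 0.54889598]), 'moment': array([-0.01211897, -0.02249723, -0.05230847]), 'finger_force': 0.0, 'finger_gap': 94.05176604675523}
```

View pics/top0.png

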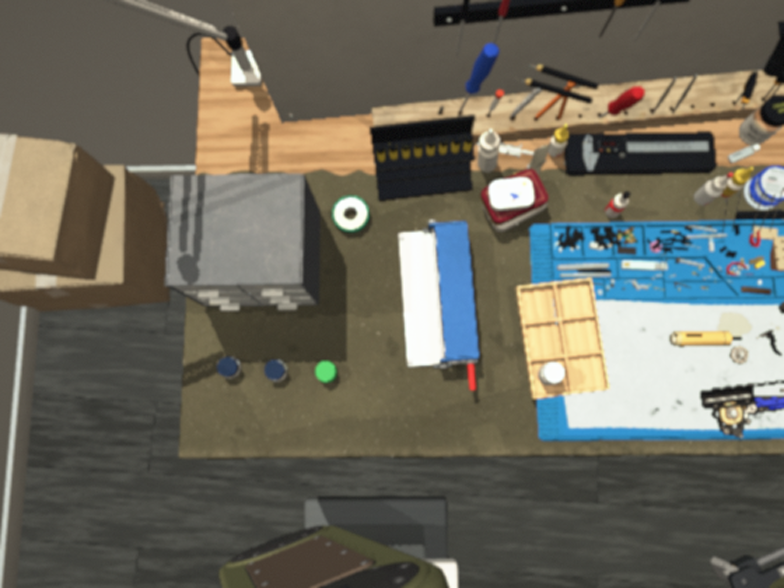

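View pics/scene0.png

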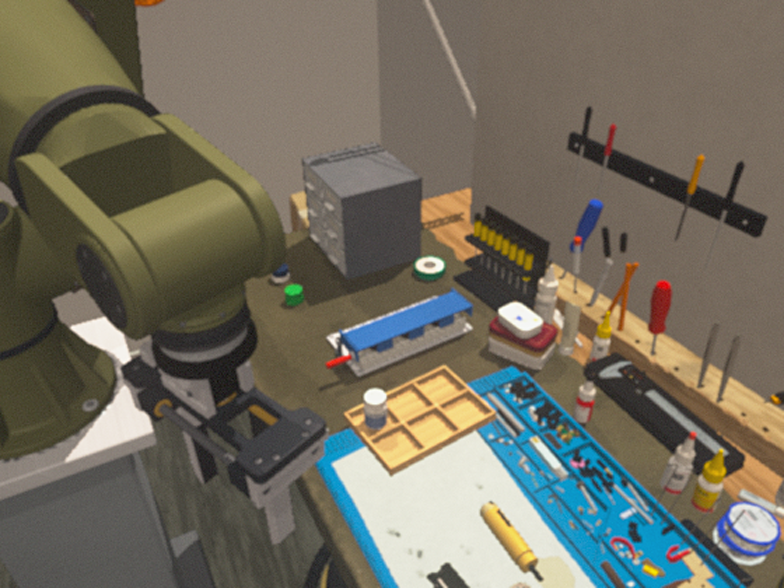

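The top view (1.4x) shows two navy jars at (228,368) and (276,371), and a green look-alike at (326,372). The flipper is closed (blue tray on the right) with its red pin at (472,377). The crate centre is near (562,339), with a white pill bottle in its near-left cell at (553,372), and the tape roll is at (350,213).

What could be mistaken for a jar: the green cap at (326,372) and the white bottle at (553,372). The two navy ones match the description. I'll measure next.

```bash
python3 - <<'E'
from h import *
d=np.load('top0.npz'); f=d['f'].astype(int); p=d['p']
hsv=cv2.cvtColor(d['f'],cv2.COLOR_RGB2HSV)
def box(u0,v0,u1,v1): return (slice(int(v0/1.4),int(v1/1.4)),slice(int(u0/1.4),int(u1/1.4)))
# jars: top faces at z~25
for n,b in dict(j1=(205,345,252,392),j2=(253,348,300,394),green=(302,348,350,394)).items():
    q=p[box(*b)].reshape(-1,3); print(n,np.nanmax(q[:,2]).round(1)); m=(q[:,2]>18)&(q[:,2]<32); q=q[m]
    (c,wh,a)=cv2.minAreaRect(q[:,:2].astype(np.float32)); print(len(q),np.median(q,0).round(1),q.mean(0).round(1),c,wh)
def rect(m,n):
    q=p[m]; q=q[~np.isnan(q[:,0])]
    r=cv2.minAreaRect(q[:,:2].astype(np.float32)); print(n,len(q),np.median(q,0).round(1),np.round(r[0],1),np.round(r[1],1),r[2])
red=((hsv[...,0]<8)|(hsv[...,0]>172))&(hsv[...,1]>150)&(hsv[...,2]>80)
M=np.zeros(red.shape,bool); M[box(460,355,490,400)]=1
rect(M&red,'pin'); 
M[:]=0; M[box(395,215,485,375)]=1
blue=(hsv[...,0]>100)&(hsv[...,0]<125)&(hsv[...,1]>130)
rect(M&blue,'tray'); rect(M&(p[...,2]>10),'flipper all')
white=(hsv[...,1]<60)&(hsv[...,2]>150); rect(M&white,'nest-side white')
M[:]=0; M[box(505,270,615,405)]=1
rect(M&(p[...,2]>21)&(p[...,2]<30),'crate tops')
rect(M&(p[...,2]>40)&(p[...,2]<80),'bottles')
print('chest/tape'); M[:]=0; M[box(330,192,372,234)]=1; rect(M&(p[...,2]>10),'tape')
c=d['f']
for i,b in enumerate([(190,330,360,400)]):
    cv2.imwrite('pics/jars.png',cv2.resize(c[box(*b)][...,::-1],None,fx=5,fy=5,interpolation=cv2.INTER_CUBIC))
E
```

```text
j1 30.0
170 [449.2 195.6  25.1] [448.5 195.3  24.9] (448.3640441894531, 196.2889862060547) (31.026630401611328, 29.134567260742188)
j2 29.2
167 [442.3 120.8  25.2] [443.  121.2  25.3] (443.0786437988281, 121.39926147460938) (28.642478942871094, 30.851213455200195)
green 29.2
163 [439.2  41.2  25. ] [439.9  40.8  25.1] (440.157958984375, 40.74141311645508) (29.201210021972656, 28.71234703063965)
pin 106 [ 429.4 -185.8   38. ] [ 428.5 -188.1] [38.1 14.3] 2.4199228286743164
tray 2196 [ 558.  -164.7   52.8] [ 561.7 -163.3] [215.3  56. ] 5.34183931350708
flipper all 2728 [ 556.1 -161.    52.4] [ 554.9 -136.2] [248.  107.8] 3.3952550888061523
nest-side white 2620 [ 556.3 -110.     6. ] [ 555.5 -111.3] [237.2  95.5] 12.94182300567627
crate tops 937 [ 487.2 -330.9   25.8] [ 489.7 -331.1] [178.  121.2] 6.1545891761779785
bottles 210 [ 431.  -303.8   63.1] [ 431.5 -305.8] [30.7 29.4] 83.53752899169922
chest/tape
tape 462 [697.8   3.8  17.3] [698.7   2.8] [59.6 58. ] 1.2407296895980835
```

View pics/jars.png

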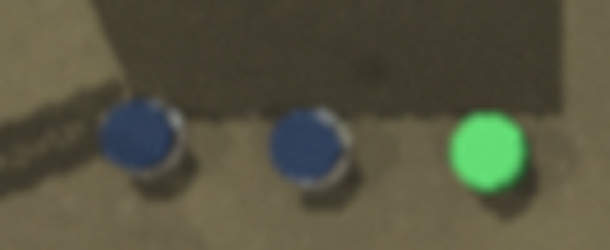

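Jars measure z 25, width about 31 mm and the crate 178x121, all matching the description. There are two jars (navy with white lids) and one bottle, in cell0. Now moving above the pin to look from close by.

Emit:
servo_tool:
  motion:
    - [[0.447,0.64,0.15,0,0,-0.1035,0],[0.447,0.64,0.15,0,0,-0.1035,0],[0.447,0.64,0.15,0,0,-0.1035,0],[0.447,0.64,0.15,0,0,-0.1035,0],[0.447,0.64,0.15,0,0,-0.1035,0],[0.447,0.64,0.15,0,0,-0.1035,0],[0.447,0.64,0.15,0,0,-0.1035,0],[0.447,0.64,0.15,0,0,-0.1035,0],[0.447,0.64,0.15,0,0,-0.1035,0.3],[0.447,0.64,0.15,0,0,-0.1035,0.3]]

```text
clock: 1.1
eef_pos: [430.2, -189.1, 280.2]
eef_rot: [-3.141, 0.0, 0.062]
wrist_force: [-0.9, 0.3, -0.9]
finger_gap: 81.5
finger_force: 0.0
```

```bash
python3 - <<'E'
from h import *
c=cam('wrist'); save(c,'w1.png'); np.savez('w1.npz',f=c['frame'],p=cloud(c)); print(np.round(c['cam_to_world'],3).tolist(),c['vfov'])
s=manip.read_state(); print(s['eef_pos'],s['eef_rot'],s['finger_gap'],s['clock'],s['qd'])
E
```

```text
[[0.062, -0.971, -0.23, 496.657], [-0.998, -0.061, -0.013, -185.064], [-0.002, 0.23, -0.973, 458.969], [0.0, 0.0, 0.0, 1.0]] 68.93339682376666
[ 429.68020126 -189.91913733  280.02299663] [-3.14137457e+00  7.52909882e-04  6.02142387e-02] 77.41024127951545 1.15 [-3.44063639e-02 -1.68086702e-03  5.58337216e-03  9.10885796e-05
 -2.32664115e-03 -1.26145873e-03]
```

View pics/w1.png

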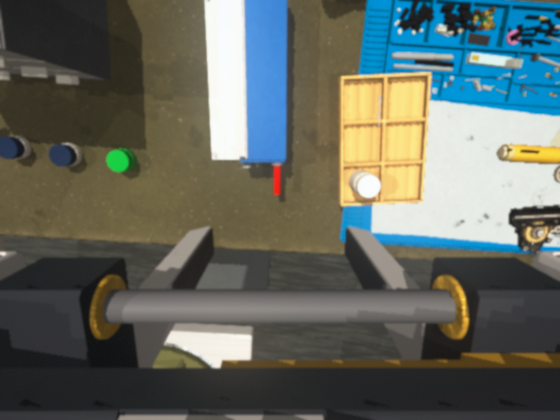

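The wrist view shows the red pin from (277,162) to (277,195), the tray edges at (250,160) to (286,160), the crate centre at about (385,138), the bottle at (366,186) and the jars at (12,147) and (66,154). Next, fit the poses.

```bash
python3 - <<'E'
from h import *
d=np.load('w1.npz'); p=d['p']; hsv=cv2.cvtColor(d['f'],cv2.COLOR_RGB2HSV)
red=((hsv[...,0]<8)|(hsv[...,0]>172))&(hsv[...,1]>150)&(hsv[...,2]>60)
def fit(m,n):
    q=p[m]; q=q[~np.isnan(q[:,0])]; r=cv2.minAreaRect(q[:,:2].astype(np.float32))
    l=cv2.fitLine(q[:,:2].astype(np.float32),cv2.DIST_HUBER,0,.01,.01).ravel()
    print(n,len(q),'med',np.median(q,0).round(1),'rect',np.round(r[0],1),np.round(r[1],1),'ang',round(np.degrees(np.arctan(l[1]/l[0])),2),'x',q[:,0].min().round(1),q[:,0].max().round(1),'box',np.round(cv2.boxPoints(r),0).tolist()); return q
M=np.zeros(red.shape,bool)
def B(u0,v0,u1,v1): M[:]=0; M[v0:v1,u0:u1]=1; return M
fit(B(262,155,292,205)&red,'pin')
blue=(hsv[...,0]>100)&(hsv[...,0]<125)&(hsv[...,1]>130)
q=fit(B(236,0,292,165)&blue&(p[...,2]>45)&(p[...,2]<58),'tray')
# edges
for lo in range(470,660,30):
    s=q[(q[:,0]>lo)&(q[:,0]<lo+10)]; print(lo,s[:,1].min().round(1),s[:,1].max().round(1)) if len(s) else 0
fit(B(200,0,292,170)&(p[...,2]>14),'flip all')
fit(B(335,68,436,210)&(p[...,2]>21)&(p[...,2]<29),'crate')
fit(B(335,150,400,210)&(p[...,2]>40)&(p[...,2]<80),'bottle')
for b in((0,130,34,165),(45,138,88,172)): fit(B(*b)&(p[...,2]>20)&(p[...,2]<30),'jar')
E
```

```text
pin 227 med [ 429.4 -185.4   37.1] rect [ 425.3 -185.7] [47.5 10.7] ang 4.69 x 401.6 449.0 box [[401.0, -181.0], [402.0, -192.0], [449.0, -190.0], [449.0, -179.0]]
tray 6290 med [ 559.3 -165.1   51.5] rect [ 550.9 -161.2] [190.6  57.1] ang 3.24 x 454.3 647.5 box [[454.0, -138.0], [457.0, -195.0], [648.0, -184.0], [644.0, -127.0]]
470 -194.2 -146.4
500 -192.3 -144.0
530 -190.2 -142.9
560 -188.2 -140.5
590 -187.5 -139.2
620 -185.4 -136.8
flip all 7074 med [ 557.3 -162.7   51.4] rect [ 547.  -162.5] [207.   59.7] ang 3.49 x 444.0 649.6 box [[443.0, -136.0], [444.0, -196.0], [651.0, -189.0], [650.0, -129.0]]
crate 2387 med [ 500.8 -330.1   24.2] rect [ 490.5 -330.3] [178.3 120.3] ang 6.01 x 396.5 584.4 box [[396.0, -280.0], [408.0, -400.0], [586.0, -381.0], [573.0, -261.0]]
bottle 542 med [ 435.  -302.9   62. ] rect [ 434.2 -305. ] [30.1 31.1] ang 66.0 x 418.3 449.3 box [[417.0, -292.0], [421.0, -322.0], [451.0, -318.0], [447.0, -288.0]]
jar 375 med [449.8 192.9  24.2] rect [449.9 193.1] [24.7 31.1] ang -10.56 x 434.9 465.5 box [[433.0, 182.0], [464.0, 179.0], [467.0, 204.0], [436.0, 207.0]]
jar 420 med [444.5 120.9  24.2] rect [444.4 121.9] [29.5 31.4] ang -76.72 x 429.3 459.2 box [[429.0, 137.0], [430.0, 105.0], [460.0, 107.0], [458.0, 138.0]]
```

Emit:
servo_tool:
  motion:
    - [[-0.02,0.0075,-0.1,0,0,0,0.4],[-0.02,0.0075,-0.2,0,0,0,0.4],[-0.02,0.0075,-0.3,0,0,0,0.4],[-0.02,0.0075,-0.4,0,0,0,0.4],[-0.02,0.0075,-0.46,0,0,0,0.4],[-0.02,0.0075,-0.5,0,0,0,0.4],[-0.02,0.0075,-0.531,0,0,0,0.4],[-0.02,0.0075,-0.531,0,0,0,0.7],[-0.02,0.0075,-0.531,0,0,0,1],[-0.02,0.0075,-0.531,0,0,0,1]]
  newtons: 15

```text
clock: 2.15
eef_pos: [420.1, -186.7, 15.8]
eef_rot: [3.141, -0.001, 0.059]
wrist_force: [-0.1, -0.1, -0.6]
finger_gap: 35.5
finger_force: 0.0
```

Emit:
servo_tool:
  motion:
    - [[0,0,0,0,0,0,1],[0,0,0,0,0,0,1],[0,0,0,0,0,0,1],[0,0,0,0,0,0,1],[0,0,0,0,0,0,1],[0,0,0,0,0,0,1]]

```text
clock: 2.75
eef_pos: [420.2, -186.7, 15.3]
eef_rot: [3.14, -0.001, 0.06]
wrist_force: [-1.1, -5.4, 1.2]
finger_gap: 9.5
finger_force: 15.0
```

Emit:
servo_tool:
  motion:
    - [[-0.0001,0.001,0.0131,0,0,0,1],[-0.0002,0.0041,0.026,0,0,0,1],[-0.0006,0.0092,0.0381,0,0,0,1],[-0.001,0.016,0.0494,0,0,0,1],[-0.0015,0.0246,0.0594,0,0,0,1],[-0.0021,0.0346,0.068,0,0,0,1],[-0.0028,0.0458,0.0748,0,0,0,1],[-0.0035,0.0579,0.0799,0,0,0,1],[-0.0043,0.0708,0.083,0,0,0,1],[-0.005,0.0838,0.084,0,0,0,1]]

```text
clock: 3.75
eef_pos: [418.6, -144.7, 58.1]
eef_rot: [3.139, -0.003, 0.06]
wrist_force: [2.5, -2.3, 2.8]
finger_gap: 9.2
finger_force: 15.0
```

Emit:
servo_tool:
  motion:
    - [[-0.0008,0.0131,-0.001,0,0,0,1],[-0.0016,0.0259,-0.0041,0,0,0,1],[-0.0023,0.038,-0.0092,0,0,0,1],[-0.003,0.0493,-0.016,0,0,0,1],[-0.0036,0.0593,-0.0246,0,0,0,1],[-0.0041,0.0679,-0.0346,0,0,0,1],[-0.0045,0.0747,-0.0459,0,0,0,1],[-0.0048,0.0797,-0.058,0,0,0,1],[-0.005,0.0828,-0.0709,0,0,0,1],[-0.005,0.0838,-0.084,0,0,0,1]]

```text
clock: 4.75
eef_pos: [415.5, -102.9, 15.1]
eef_rot: [3.14, -0.001, 0.06]
wrist_force: [-1.0, -7.0, 26.0]
finger_gap: 9.1
finger_force: 15.0
```

Emit:
servo_tool:
  motion:
    - [[0,0,0,0,0,0,1],[0,0,0,0,0,0,1],[0,0,0,0,0,0,0.5],[0,0,0,0,0,0,0.5],[0,0,0,0,0,0,0.5],[0,0,0,0,0,0,0.5],[0,0,0,0,0,0,0.5]]

```text
clock: 5.45
eef_pos: [414.8, -102.1, 14.8]
eef_rot: [-3.141, 0.0, 0.06]
wrist_force: [-0.7, 0.5, 0.2]
finger_gap: 45.1
finger_force: 0.0
```

Emit:
servo_tool:
  motion:
    - [[0,0,0.1,0,0,0,0.5],[0,0,0.2,0,0,0,0.5],[0.03,0.2,0.53,0,0,0,0.4],[0.03,0.2,0.53,0,0,0,0.4],[0.03,0.2,0.53,0,0,0,0.4],[0.03,0.2,0.53,0,0,0,0.4],[0.03,0.2,0.53,0,0,0,0.4],[0.03,0.2,0.53,0,0,0,0.4],[0.03,0.2,0.53,0,0,0,0.4],[0.03,0.2,0.53,0,0,0,0.4]]

```text
clock: 6.45
eef_pos: [429.5, -2.7, 278.7]
eef_rot: [-3.141, 0.002, 0.059]
wrist_force: [-0.5, -0.1, 0.0]
finger_gap: 56.4
finger_force: 0.0
```

```bash
python3 - <<'E'
from h import *
c=cam('wrist'); save(c,'w2.png'); p=cloud(c); np.savez('w2.npz',f=c['frame'],p=p)
m=(p[...,2]>14)&(p[...,2]<45)&(p[...,0]>350)&(p[...,0]<540)&(p[...,1]>0)&(p[...,1]<280)
n,l,st,ce=cv2.connectedComponentsWithStats((m).astype(np.uint8))
for i in range(1,n):
    if st[i,4]>100:
        q=p[(l==i)&(p[...,2]>20)]; r=cv2.minAreaRect(q[:,:2].astype(np.float32)); print(ce[i].round(),st[i,4],np.round(r[0],1),np.round(r[1],1),np.median(q[:,2]),d if 0 else c['frame'][int(ce[i][1]),int(ce[i][0])])
s=manip.read_state(); print(s['eef_pos'],s['clock'])
E
```

```text
[140. 155.] 449 [450.1 196.6] [30.3 31.1] 24.092605178507966 [52 65 94]
[192. 162.] 418 [444.1 122.2] [29.8 30.4] 23.906825730024764 [51 66 95]
[248. 167.] 389 [441.7  41.7] [29.8 30.2] 23.787067277048777 [ 29 216  77]
[429.61326543  -2.70020577 278.95001088] 6.5
```

View pics/w2.png

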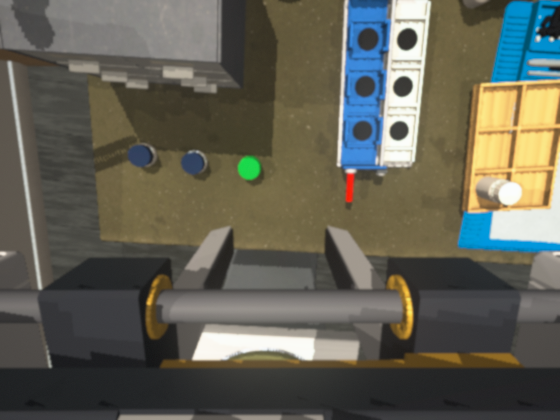

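The tray is open. Pocket discs are at (368,39), (365,86) and (362,131), nest discs at (407,38), (403,86) and (399,131), and the jars at (140,155) and (192,162), where they were. I'll measure the pocket discs.

```bash
python3 - <<'E'
from h import *
d=np.load('w2.npz'); p=d['p']; g=d['f'].sum(-1)
for u,v in((368,39),(365,86),(362,131),(407,38),(403,86),(399,131)):
    M=np.zeros(g.shape,bool); M[v-14:v+15,u-15:u+16]=1
    m=(M&(g<130)).astype(np.uint8); n,l,st,ce=cv2.connectedComponentsWithStats(m); i=1+st[1:,4].argmax()
    q=p[l==i]; print(ce[i].round(1),st[i,4],np.nanmean(q,0).round(1),(np.nanmax(q,0)-np.nanmin(q,0)).round(0))
E
```

```text
Traceback (most recent call last):
ValueError: attempt to get argmax of an empty sequence
```

```bash
python3 - <<'E'
from h import *
d=np.load('w2.npz'); p=d['p']; g=d['f'].sum(-1)
for u,v in((368,39),(365,86),(362,131),(407,38),(403,86),(399,131)):
    M=np.zeros(g.shape,bool); M[v-14:v+15,u-15:u+16]=1
    t=(g[v,u]+np.percentile(g[M],60))/2
    m=(M&(g<t)).astype(np.uint8); n,l=cv2.connectedComponents(m); i=l[v,u]
    q=p[l==i]; print(d['f'][v,u],(l==i).sum(),np.nanmean(q,0).round(1),np.nanmedian(q,0).round(1),(np.nanmax(q,0)-np.nanmin(q,0)).round(0))
E
```

```text
[53 52 51] 353 [ 618.4 -106.8   19.8] [ 618.5 -106.9   19.8] [25. 26.  5.]
[60 60 59] 327 [ 560.4 -110.2   19.7] [ 560.5 -110.2   19.7] [26. 26.  5.]
[63 63 63] 293 [ 502.5 -113.8   19.7] [ 502.4 -113.8   19.6] [26. 26.  4.]
[52 50 47] 344 [ 621.3 -157.8   19.6] [ 621.3 -157.8   19.6] [26. 26.  4.]
[60 58 54] 306 [ 563.2 -161.2   19.6] [ 563.2 -161.2   19.6] [25. 26.  6.]
[67 67 63] 276 [ 505.4 -164.6   19.6] [ 505.4 -164.7   19.5] [25. 24.  5.]
```

Emit:
servo_tool:
  motion:
    - [[0.039,0.397,-0.2,0,0,0,0.4],[0.039,0.397,-0.2,0,0,0,0.4],[0.039,0.397,-0.2,0,0,0,0.4],[0.039,0.397,-0.2,0,0,0,0.4],[0.039,0.397,-0.2,0,0,0,0.4],[0.039,0.397,-0.28,0,0,0,0.4],[0.039,0.397,-0.36,0,0,0,0.4],[0.039,0.397,-0.43,0,0,0,0.4],[0.039,0.397,-0.5,0,0,0,0.4],[0.039,0.397,-0.548,0,0,0,0.4]]

```text
clock: 7.5
eef_pos: [448.3, 195.4, 3.2]
eef_rot: [3.141, 0.003, 0.059]
wrist_force: [0.4, -0.7, 0.4]
finger_gap: 56.2
finger_force: 0.0
```

Emit:
servo_tool:
  motion:
    - [[0,0,0,0,0,0,0.4],[0,0,0,0,0,0,1],[0,0,0,0,0,0,1],[0,0,0,0,0,0,1],[0,0,0,0,0,0,1],[0,0,0,0,0,0,1],[0,0,0,0,0,0,1],[0,0,0.04,0,0,0,1],[0,0,0.1,0,0,0,1]]
  newtons: 15

```text
clock: 8.4
eef_pos: [448.6, 196.0, 55.7]
eef_rot: [3.141, 0.003, 0.06]
wrist_force: [0.0, 0.1, -0.2]
finger_gap: 31.3
finger_force: 15.0
```

Emit:
servo_tool:
  motion:
    - [[0,0,0.1,0,0,0,1],[0,0,0.2,0,0,0.05,1],[0,0,0.3,0,0,0.1,1],[0.338,-0.606,0.3,0,0,0.5,1],[0.338,-0.606,0.3,0,0,0.5,1],[0.338,-0.606,0.3,0,0,0.5,1],[0.338,-0.606,0.3,0,0,0.5,1],[0.338,-0.606,0.3,0,0,0.5,1],[0.338,-0.606,0.3,0,0,0.5,1],[0.338,-0.606,0.3,0,0,0.5,1]]

```text
clock: 9.4
eef_pos: [610.6, -93.3, 206.4]
eef_rot: [3.141, -0.0, 1.355]
wrist_force: [0.0, -0.0, 0.4]
finger_gap: 31.2
finger_force: 15.0
```

Emit:
servo_tool:
  motion:
    - [[0,0,0,0,0,0,1],[0,0,0,0,0,0,1],[0,0,0,0,0,0,1]]

```text
clock: 9.7
eef_pos: [609.7, -90.5, 206.2]
eef_rot: [-3.142, -0.0, 1.348]
wrist_force: [-0.6, -0.4, -0.8]
finger_gap: 31.4
finger_force: 15.0
```

Emit:
servo_tool:
  motion:
    - [[0.0174,-0.0326,0,0,0,0.09,1],[0.0174,-0.0326,0,0,0,0.09,1],[0.0174,-0.0326,-0.08,0,0,0.09,1],[0.0174,-0.0326,-0.16,0,0,0.09,1],[0.0174,-0.0326,-0.25,0,0,0.09,1],[0.0174,-0.0326,-0.28,0,0,0.09,1],[0.0174,-0.0326,-0.28,0,0,0.09,1],[0.0174,-0.0326,-0.28,0,0,0.09,1]]

```text
clock: 10.5
eef_pos: [619.7, -107.4, 68.3]
eef_rot: [3.139, 0.001, 1.632]
wrist_force: [0.0, -0.1, 0.7]
finger_gap: 30.9
finger_force: 15.0
```

```bash
python3 - <<'E'
from h import *
s=manip.read_state(); print(s['eef_pos'],s['eef_rot'],s['joints'])
c=cam('wrist'); save(c,'w3.png')
E
```

```text
[ 619.70768285 -107.41779799   68.30150468] [3.13898882e+00 7.64037930e-04 1.63162636e+00] [-2.29862319e-01  6.06085600e-01  1.41323768e+00  1.59118919e-05
  1.11955579e+00 -2.90700267e-01]
```

View pics/w3.png

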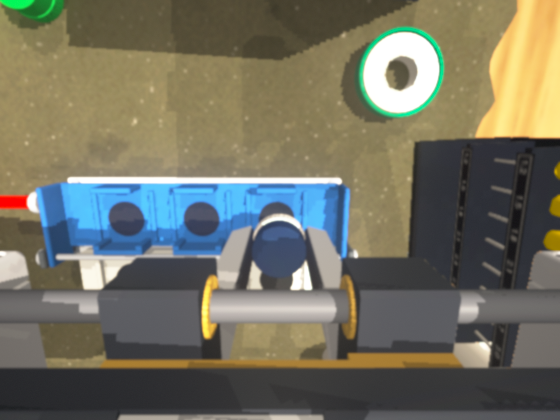

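The view shows the jar held level between the fingers over the far pocket, with the two other pocket discs at (127,217) and (201,217). The black rack to the right needs a clearance check.

```bash
python3 - <<'E'
from h import *
p=np.load('top0.npz')['p'].reshape(-1,3)
for a in range(690,800,10):
    q=p[(p[:,0]>a)&(p[:,0]<a+10)&(p[:,1]>-220)&(p[:,1]<-20)]; print(a,np.nanmax(q[:,2]).round())
E
```

```text
690 47.0
700 48.0
710 59.0
720 57.0
730 46.0
740 96.0
750 135.0
760 138.0
770 138.0
780 141.0
790 142.0
```

Emit:
servo_tool:
  motion:
    - [[-0.0026,0.0012,-0.03,0,0,0,1],[-0.0026,0.0012,-0.055,0,0,0,1],[-0.0026,0.0012,-0.075,0,0,0,1],[-0.0026,0.0012,-0.083,0,0,0,1],[-0.0026,0.0012,-0.083,0,0,0,1],[-0.0026,0.0012,-0.083,0,0,0,1]]

```text
clock: 11.15
eef_pos: [617.2, -107.2, 24.2]
eef_rot: [-3.141, -0.0, 1.631]
wrist_force: [-3.6, 0.2, 5.5]
finger_gap: 32.0
finger_force: 15.0
```

Emit:
servo_tool:
  motion:
    - [[0,0,0.002,0,0,0,0.5],[0,0,0.002,0,0,0,0.5],[0,0,0.002,0,0,0,0.5],[0,0,0.002,0,0,0,0.5],[0,0,0.05,0,0,0,0.5],[0,0,0.15,0,0,0,0.45],[0,0,0.25,0,0,0,0.4],[0,0,0.35,0,0,0,0.4],[0,0,0.35,0,0,0,0.4]]

```text
clock: 12.05
eef_pos: [619.6, -107.6, 207.1]
eef_rot: [3.131, 0.003, 1.631]
wrist_force: [-0.1, -1.0, -0.1]
finger_gap: 56.3
finger_force: 0.0
```

Emit:
servo_tool:
  motion:
    - [[-0.338,0.3,0.1,0,0,-0.5,0.4],[-0.338,0.3,0.1,0,0,-0.5,0.4],[-0.338,0.3,0.1,0,0,-0.5,0.4],[-0.338,0.3,0.1,0,0,-0.5,0.4],[-0.338,0.3,0.1,0,0,-0.5,0.4],[-0.338,0.3,0.1,0,0,-0.5,0.4],[-0.338,0.3,0.1,0,0,-0.5,0.4],[-0.338,0.3,0.1,0,0,-0.5,0.4],[-0.338,0.3,0.1,0,0,-0.5,0.4],[-0.338,0.3,0.1,0,0,-0.5,0.4]]

```text
clock: 13.05
eef_pos: [448.3, 42.9, 249.1]
eef_rot: [-3.142, 0.0, 0.125]
wrist_force: [0.5, 0.8, 0.2]
finger_gap: 56.3
finger_force: 0.0
```

Emit:
servo_tool:
  motion:
    - [[0,0,0,0,0,-0.05,0.4],[0,0,0,0,0,-0.05,0.4]]

```text
clock: 13.25
eef_pos: [448.3, 42.9, 249.1]
eef_rot: [3.142, 0.0, -0.028]
wrist_force: [-1.0, -0.0, -0.3]
finger_gap: 56.5
finger_force: 0.0
```

```bash
cat > look.py <<'E'
from h import *
import sys
def jars(p,f):
    m=(p[...,2]>18)&(p[...,2]<50)&(p[...,0]>350)&(p[...,0]<545)&(p[...,1]>-60)&(p[...,1]<280)
    n,l,st,ce=cv2.connectedComponentsWithStats(m.astype(np.uint8))
    for i in range(1,n):
        if st[i,4]>100:
            q=p[(l==i)&(p[...,2]>20)]; r=cv2.minAreaRect(q[:,:2].astype(np.float32)); print('obj',ce[i].round(),np.round(r[0],1),np.round(r[1],1),np.median(q[:,2]).round(1),f[int(ce[i][1]),int(ce[i][0])])
def tray(p,f):
    O=np.array([561.7,-135.7]); h=np.array([.998,.06]); l=np.array([-.06,.998])
    a=(p[...,:2]-O)@h; b=(p[...,:2]-O)@l
    for side in(1,-1):
        for s in(58,0,-58):
            m=(abs(a-s)<25)&(abs(b-side*25.5)<25)&(p[...,2]>40 if side>0 else p[...,2]>30)&(p[...,2]<60)
            q=p[m]; 
            if len(q)>60:
                r=cv2.minAreaRect(q[:,:2].astype(np.float32)); print('side',side,s,len(q),np.round(r[0],1),np.round(r[1],1),np.median(q[:,2]).round(1),'want',np.round(O+s*h+side*25.5*l,1))
if __name__=='__main__':
    c=cam('wrist'); p=cloud(c); f=c['frame']; np.savez('last.npz',f=f,p=p); jars(p,f); tray(p,f)
    if len(sys.argv)>1: save(c,sys.argv[1])
    s=manip.read_state(); print(s['eef_pos'],s['eef_rot'],s['clock'])
E
python3 look.py w4.png
```

```text
obj [220. 186.] [444.4 122.2] [29.6 30.2] 23.9 [ 66  83 119]
obj [280. 186.] [441.8  41.7] [29.9 30.3] 23.8 [ 35 244  93]
side 1 58 676 [ 617.7 -106.4] [30.8 30.4] 43.6 want [ 618.1 -106.8]
[448.3436446   42.85873186 249.13612611] [-3.14158536e+00  3.14321968e-04 -2.35040284e-02] 13.3
```

Emit:
servo_tool:
  motion:
    - [[-0.0084,0.158,-0.1,0,0,0.027,0.4],[-0.0084,0.158,-0.1,0,0,0.027,0.4],[-0.0084,0.158,-0.2,0,0,0.027,0.4],[-0.0084,0.158,-0.3,0,0,0.027,0.4],[-0.0084,0.158,-0.37,0,0,0.027,0.4],[-0.0084,0.158,-0.43,0,0,0.027,0.4],[-0.0084,0.158,-0.47,0,0,0.027,0.4],[-0.0084,0.158,-0.486,0,0,0.027,0.4],[-0.0084,0.158,-0.486,0,0,0.027,0.4],[-0.0084,0.158,-0.486,0,0,0.027,1]]

```text
clock: 14.3
eef_pos: [444.8, 122.0, 7.3]
eef_rot: [-3.141, -0.001, 0.06]
wrist_force: [-0.3, 0.2, 0.6]
finger_gap: 51.6
finger_force: 0.0
```

Emit:
servo_tool:
  motion:
    - [[0,0,0,0,0,0,1],[0,0,0,0,0,0,1],[0,0,0,0,0,0,1],[0,0,0,0,0,0,1],[0,0,0,0,0,0,1],[0,0,0.04,0,0,0,1],[0,0,0.1,0,0,0,1],[0,0,0.2,0,0,0,1],[0,0,0.3,0,0,0,1],[0,0,0.3,0,0,0,1]]

```text
clock: 15.3
eef_pos: [446.7, 122.4, 162.5]
eef_rot: [-3.14, -0.01, 0.059]
wrist_force: [0.6, -0.5, -1.5]
finger_gap: 31.1
finger_force: 15.0
```

Emit:
servo_tool:
  motion:
    - [[0.117,-0.471,0.1,0,0,0.5,1],[0.117,-0.471,0.1,0,0,0.5,1],[0.117,-0.471,0.1,0,0,0.5,1],[0.117,-0.471,0.1,0,0,0.5,1],[0.117,-0.471,0.1,0,0,0.5,1],[0.117,-0.471,0.1,0,0,0.5,1],[0.117,-0.471,0.1,0,0,0.5,1],[0.117,-0.471,0.1,0,0,0.5,1],[0.117,-0.471,0.1,0,0,0.5,1],[0.117,-0.471,0.1,0,0,0.5,1]]

```text
clock: 16.3
eef_pos: [502.5, -113.7, 205.7]
eef_rot: [-3.141, -0.0, 1.479]
wrist_force: [-0.7, 0.3, -1.1]
finger_gap: 31.5
finger_force: 15.0
```

Emit:
servo_tool:
  motion:
    - [[0,0,-0.05,0,0,0.02,1],[0,0,-0.1,0,0,0.02,1],[0,0,-0.1,0,0,0.02,1],[0,0,-0.1,0,0,0.02,1]]

```text
clock: 16.7
eef_pos: [502.7, -113.6, 156.6]
eef_rot: [-3.141, -0.0, 1.535]
wrist_force: [0.4, 0.3, 0.6]
finger_gap: 31.2
finger_force: 15.0
```

Emit:
servo_tool:
  motion:
    - [[0,0,-0.07,0,0,0.031,1],[0,0,-0.14,0,0,0.031,1],[0,0,-0.19,0,0,0.031,1],[0,0,-0.22,0,0,0.031,1],[0,0,-0.24,0,0,0.031,1],[0,0,-0.25,0,0,0.031,1],[0,0,-0.257,0,0,0.031,1],[0,0,-0.26,0,0,0.031,1],[0,0,-0.26,0,0,0.031,1]]

```text
clock: 17.6
eef_pos: [503.1, -113.7, 27.1]
eef_rot: [3.141, 0.0, 1.633]
wrist_force: [0.2, 0.5, 0.9]
finger_gap: 31.5
finger_force: 15.0
```

Emit:
servo_tool:
  motion:
    - [[0,0,-0.0014,0,0,0,1],[0,0,-0.0014,0,0,0,0.5],[0,0,-0.0014,0,0,0,0.5],[0,0,-0.0014,0,0,0,0.5],[0,0,-0.0014,0,0,0,0.5],[0,0,0.04,0,0,0,0.5],[0,0,0.1,0,0,0,0.45],[0,0,0.2,0,0,0,0.4],[0,0,0.3,0,0,0,0.4],[0,0,0.3,0,0,0,0.4]]

```text
clock: 18.6
eef_pos: [505.1, -114.3, 182.9]
eef_rot: [3.132, 0.004, 1.633]
wrist_force: [-0.4, -0.1, -0.9]
finger_gap: 56.1
finger_force: 0.0
```

Emit:
servo_tool:
  motion:
    - [[-0.163,0.0234,0.15,0,0,-0.5,0.4],[-0.163,0.0234,0.15,0,0,-0.5,0.4],[-0.163,0.0234,0.15,0,0,-0.5,0.4],[-0.163,0.0234,0.15,0,0,-0.5,0.4],[-0.163,0.0234,0.15,0,0,-0.5,0.4],[-0.163,0.0234,0.15,0,0,-0.5,0.4],[-0.163,0.0234,0.15,0,0,-0.5,0.4],[-0.163,0.0234,0.15,0,0,-0.5,0.4],[-0.163,0.0234,0.15,0,0,-0.5,0.4],[-0.163,0.0234,0.15,0,0,-0.5,0.4]]

```text
clock: 19.6
eef_pos: [421.1, -101.9, 251.0]
eef_rot: [-3.141, 0.0, 0.126]
wrist_force: [0.0, -0.9, 0.0]
finger_gap: 56.3
finger_force: 0.0
```

Emit:
servo_tool:
  motion:
    - [[0,0,0,0,0,-0.025,0.4],[0,0,0,0,0,-0.025,0.4]]

```text
clock: 19.8
eef_pos: [421.2, -101.9, 251.0]
eef_rot: [-3.141, 0.0, 0.053]
wrist_force: [-0.1, -0.4, 0.3]
finger_gap: 56.4
finger_force: 0.0
```

```bash
python3 look.py w5.png
```

```text
obj [172. 160.] [441.3  41.8] [30.5 30.5] 24.0 [ 29 209  72]
side 1 58 662 [ 616.3 -107.2] [29.  29.5] 43.9 want [ 618.1 -106.8]
side 1 -58 531 [ 503.8 -114.4] [29.5 29.3] 43.8 want [ 502.3 -113.7]
[ 421.15862189 -101.9013856   251.12078363] [-3.14143531e+00  3.00622776e-04  5.60685967e-02] 19.85
```

View pics/w5.png

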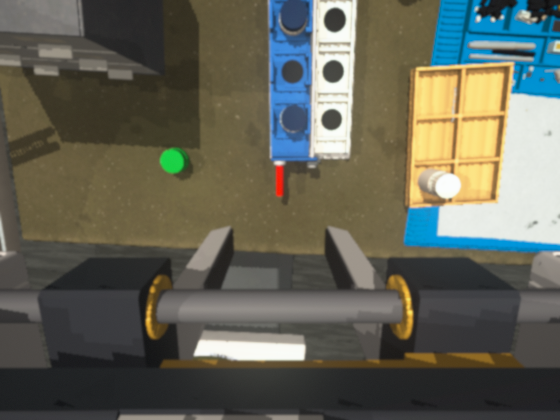

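Both jars sit in the pockets at (294,17) and (293,119), within 2 mm of centre. No third jar is in sight. Next I grip the pin at (280,178) and swing the tray over slowly.

Emit:
servo_tool:
  motion:
    - [[0.0005,0,-0.1,0,0,0,0.4],[0.0005,0,-0.2,0,0,0,0.4],[0.0005,0,-0.3,0,0,0,0.4],[0.0005,0,-0.38,0,0,0,0.4],[0.0005,0,-0.44,0,0,0,0.4],[0.0005,0,-0.471,0,0,0,0.4],[0.0005,0,-0.471,0,0,0,0.6],[0.0005,0,-0.471,0,0,0,1],[0.0005,0,-0.471,0,0,0,1],[0.0005,0,-0.471,0,0,0,1]]

```text
clock: 20.85
eef_pos: [422.0, -102.1, 16.9]
eef_rot: [3.141, -0.002, 0.055]
wrist_force: [-1.1, 0.7, 0.4]
finger_gap: 27.8
finger_force: 0.0
```

Emit:
servo_tool:
  motion:
    - [[0,0,0,0,0,0,1],[0,0,0,0,0,0,1],[0,0,0,0,0,0,1],[0,0,0,0,0,0,1],[0,0,0,0,0,0,1],[0,0,0,0,0,0,1]]

```text
clock: 21.45
eef_pos: [421.7, -102.5, 16.3]
eef_rot: [3.14, -0.001, 0.054]
wrist_force: [-1.2, -5.4, 2.3]
finger_gap: 9.2
finger_force: 15.0
```

Emit:
servo_tool:
  motion:
    - [[0,-0.0003,0.0066,0,0,0,1],[0.0001,-0.001,0.0131,0,0,0,1],[0.0001,-0.0023,0.0196,0,0,0,1],[0.0002,-0.0041,0.026,0,0,0,1],[0.0004,-0.0064,0.0321,0,0,0,1],[0.0006,-0.0092,0.0381,0,0,0,1],[0.0007,-0.0124,0.0439,0,0,0,1],[0.001,-0.016,0.0494,0,0,0,1],[0.0012,-0.0201,0.0545,0,0,0,1],[0.0015,-0.0246,0.0594,0,0,0,1]]

```text
clock: 22.45
eef_pos: [422.1, -112.6, 46.2]
eef_rot: [-3.138, 0.0, 0.054]
wrist_force: [-1.0, 19.7, 11.2]
finger_gap: 9.7
finger_force: 15.0
```

Emit:
servo_tool:
  motion:
    - [[0.0003,-0.0048,0.0045,0,0,0,1],[0.0006,-0.01,0.0086,0,0,0,1],[0.0009,-0.0155,0.0122,0,0,0,1],[0.0013,-0.0213,0.0154,0,0,0,1],[0.0016,-0.0272,0.0182,0,0,0,1],[0.002,-0.0334,0.0205,0,0,0,1],[0.0024,-0.0397,0.0223,0,0,0,1],[0.0028,-0.0462,0.0236,0,0,0,1],[0.0032,-0.0527,0.0243,0,0,0,1],[0.0036,-0.0593,0.0246,0,0,0,1]]

```text
clock: 23.45
eef_pos: [424.2, -143.7, 58.7]
eef_rot: [-3.141, -0.001, 0.054]
wrist_force: [0.8, 4.2, 3.7]
finger_gap: 9.4
finger_force: 15.0
```

Emit:
servo_tool:
  motion:
    - [[0.0004,-0.0066,-0.0003,0,0,0,1],[0.0008,-0.0131,-0.001,0,0,0,1],[0.0012,-0.0196,-0.0023,0,0,0,1],[0.0016,-0.026,-0.0041,0,0,0,1],[0.0019,-0.0321,-0.0064,0,0,0,1],[0.0023,-0.0381,-0.0092,0,0,0,1],[0.0026,-0.0439,-0.0124,0,0,0,1],[0.003,-0.0494,-0.016,0,0,0,1],[0.0033,-0.0545,-0.0201,0,0,0,1],[0.0036,-0.0593,-0.0246,0,0,0,1]]

```text
clock: 24.45
eef_pos: [425.6, -173.7, 45.3]
eef_rot: [-3.141, 0.001, 0.054]
wrist_force: [-1.9, 2.4, 1.5]
finger_gap: 9.5
finger_force: 15.0
```

Emit:
servo_tool:
  motion:
    - [[0.0003,-0.0045,-0.0048,0,0,0,1],[0.0005,-0.0086,-0.01,0,0,0,1],[0.0007,-0.0122,-0.0155,0,0,0,1],[0.0009,-0.0154,-0.0213,0,0,0,1],[0.0011,-0.0182,-0.0272,0,0,0,1],[0.0012,-0.0205,-0.0334,0,0,0,1],[0.0013,-0.0223,-0.0398,0,0,0,1],[0.0014,-0.0236,-0.0463,0,0,0,1],[0.0015,-0.0243,-0.0528,0,0,0,1],[0.0015,-0.0246,-0.0594,0,0,0,1]]

```text
clock: 25.45
eef_pos: [426.6, -186.3, 15.8]
eef_rot: [3.141, -0.0, 0.054]
wrist_force: [-4.7, -4.7, 2.1]
finger_gap: 9.1
finger_force: 15.0
```

Emit:
servo_tool:
  motion:
    - [[0,0,0,0,0,0,1],[0,0,0,0,0,0,1],[0,0,0,0,0,0,1],[0,0,0,0,0,0,1],[0,0,0,0,0,0,1]]

```text
clock: 25.95
eef_pos: [426.6, -186.3, 15.8]
eef_rot: [3.141, -0.0, 0.054]
wrist_force: [-3.1, -3.5, -0.9]
finger_gap: 9.0
finger_force: 15.0
```

```bash
python3 - <<'E'
from h import *
c=cam('scene'); save(c,'s2.png',(200,170,400,310),4)
E
```

```text
(no output)
```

View pics/s2.png

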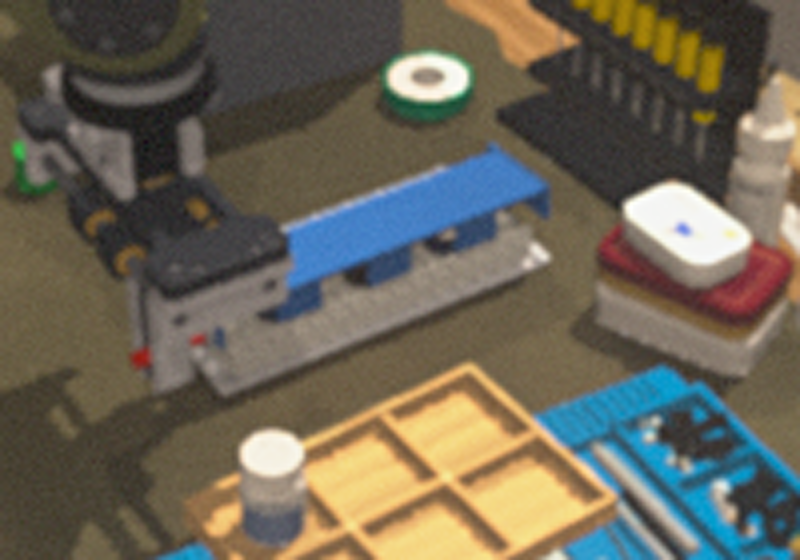

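The crop shows the tray lying flat over the nests, with something pale under its far end at (440,235). Swinging it back open.

Emit:
servo_tool:
  motion:
    - [[-0.0001,0.001,0.0131,0,0,0,1],[-0.0002,0.0041,0.026,0,0,0,1],[-0.0006,0.0092,0.0381,0,0,0,1],[-0.001,0.016,0.0494,0,0,0,1],[-0.0015,0.0246,0.0594,0,0,0,1],[-0.0021,0.0346,0.068,0,0,0,1],[-0.0028,0.0458,0.0748,0,0,0,1],[-0.0035,0.0579,0.0799,0,0,0,1],[-0.0043,0.0708,0.083,0,0,0,1],[-0.005,0.0838,0.084,0,0,0,1]]

```text
clock: 27.0
eef_pos: [424.9, -143.8, 59.0]
eef_rot: [3.14, -0.003, 0.054]
wrist_force: [3.1, -3.1, 3.0]
finger_gap: 9.6
finger_force: 15.0
```

Emit:
servo_tool:
  motion:
    - [[-0.0008,0.0131,-0.001,0,0,0,1],[-0.0016,0.0259,-0.0041,0,0,0,1],[-0.0023,0.038,-0.0092,0,0,0,1],[-0.003,0.0493,-0.016,0,0,0,1],[-0.0036,0.0593,-0.0246,0,0,0,1],[-0.0041,0.0679,-0.0346,0,0,0,1],[-0.0045,0.0747,-0.0459,0,0,0,1],[-0.0048,0.0797,-0.058,0,0,0,1],[-0.005,0.0828,-0.0709,0,0,0,1],[-0.005,0.0838,-0.083,0,0,0,1]]

```text
clock: 28.0
eef_pos: [422.0, -102.5, 16.5]
eef_rot: [3.141, -0.001, 0.054]
wrist_force: [-2.4, -4.7, 25.6]
finger_gap: 9.3
finger_force: 15.0
```

Emit:
servo_tool:
  motion:
    - [[0,0,0,0,0,0,1],[0,0,0,0,0,0,0.5],[0,0,0,0,0,0,0.5],[0,0,0,0,0,0,0.5],[0,0,0,0,0,0,0.5],[0,0,0.1,0,0,0,0.4],[0,0,0.2,0,0,0,0.4],[0,0,0.3,0,0,0,0.4],[0,0,0.4,0,0,0,0.4],[0,0,0.45,0,0,0,0.4]]

```text
clock: 29.0
eef_pos: [422.1, -102.1, 245.6]
eef_rot: [3.14, -0.005, 0.054]
wrist_force: [-0.5, 0.2, 0.3]
finger_gap: 56.4
finger_force: 0.0
```

Emit:
servo_tool:
  motion:
    - [[0,-0.15,0.05,0,0,0,0.4],[0,-0.15,0.05,0,0,0,0.4],[0,-0.15,0.05,0,0,0,0.4],[0,-0.15,0.05,0,0,0,0.4]]

```text
clock: 29.4
eef_pos: [421.3, -177.0, 266.1]
eef_rot: [-3.141, 0.001, 0.053]
wrist_force: [-0.5, 0.2, -0.7]
finger_gap: 56.4
finger_force: 0.0
```

```bash
python3 look.py w6.png
```

```text
obj [121. 156.] [441.5  41.5] [30.4 31.4] 24.0 [ 27 209  70]
side -1 58 794 [ 617.7 -153.8] [41.7 41.6] 43.9 want [ 621.1 -157.7]
side -1 0 63 [ 561.8 -137. ] [50.   1.6] 35.2 want [ 563.2 -161.1]
side -1 -58 608 [ 504.5 -160.5] [49.6 41.2] 43.8 want [ 505.3 -164.6]
[ 421.32124106 -176.5331805   265.93261399] [-3.14092722e+00  8.19024876e-04  5.39990298e-02] 29.45
```

View pics/w6.png

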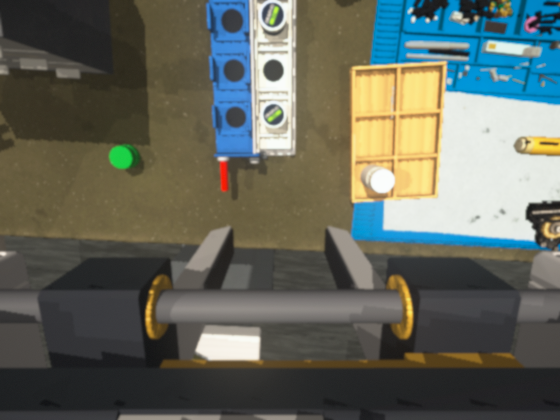

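Both jars stand lid-up in the nests at (273,16) and (275,117), the tray is open, and the bottle is still in its cell at (379,180). Now the precise positions.

```bash
python3 - <<'E'
from h import *
d=np.load('last.npz'); p=d['p']; z=p[...,2]
m=(z>41)&(z<49)&(p[...,0]>470)&(p[...,0]<660)&(p[...,1]>-190)&(p[...,1]<-135)
n,l,st,ce=cv2.connectedComponentsWithStats(m.astype(np.uint8))
for i in range(1,n):
    if st[i,4]>80: q=p[l==i]; r=cv2.minAreaRect(q[:,:2].astype(np.float32)); print(ce[i].round(),st[i,4],np.round(r[0],1),np.round(r[1],1),np.percentile(q[:,2],[5,50,95]).round(1))
m=(z>21)&(z<29)&(p[...,0]>380)&(p[...,1]<-240)&(p[...,1]>-420)
n,l,st,ce=cv2.connectedComponentsWithStats(m.astype(np.uint8)); i=1+st[1:,4].argmax(); r=cv2.minAreaRect(p[l==i][:,:2].astype(np.float32)); print('crate',np.round(r[0],1),np.round(r[1],1),r[2])
E
```

```text
[272.  15.] 688 [ 619.2 -158. ] [32.4 32.2] [42.5 44.1 45.5]
[273. 114.] 557 [ 507.7 -164.3] [32.5 31.7] [42.5 44.  45.3]
crate [ 490.4 -330.5] [178.6 120.7] 6.146455764770508
```

Emit:
servo_tool:
  motion:
    - [[0.17,0.024,-0.2,0,0,0.5,0.4],[0.17,0.024,-0.2,0,0,0.5,0.4],[0.17,0.024,-0.2,0,0,0.5,0.4],[0.17,0.024,-0.2,0,0,0.5,0.4],[0.17,0.024,-0.2,0,0,0.5,0.4],[0.17,0.024,-0.2,0,0,0.5,0.4],[0.17,0.024,-0.2,0,0,0.5,0.4],[0.17,0.024,-0.2,0,0,0.5,0.4],[0.17,0.024,-0.2,0,0,0.5,0.4],[0.17,0.024,-0.2,0,0,0.5,0.4]]

```text
clock: 30.45
eef_pos: [506.4, -163.7, 166.0]
eef_rot: [-3.141, -0.0, 1.562]
wrist_force: [0.6, -0.2, 0.1]
finger_gap: 56.3
finger_force: 0.0
```

Emit:
servo_tool:
  motion:
    - [[0,0,0,0,0,0.02,0.4],[0,0,0,0,0,0.02,0.4]]

```text
clock: 30.65
eef_pos: [506.4, -163.9, 166.1]
eef_rot: [-3.141, -0.0, 1.619]
wrist_force: [0.3, 0.6, 0.0]
finger_gap: 56.2
finger_force: 0.0
```

Emit:
servo_tool:
  motion:
    - [[0.002,-0.001,-0.08,0,0,0.003,0.4],[0.002,-0.001,-0.16,0,0,0.003,0.4],[0.002,-0.001,-0.22,0,0,0.003,0.4],[0.002,-0.001,-0.25,0,0,0.003,0.4],[0.002,-0.001,-0.266,0,0,0.003,0.4],[0.002,-0.001,-0.266,0,0,0.003,0.4],[0.002,-0.001,-0.266,0,0,0.003,1],[0.002,-0.001,-0.266,0,0,0.003,1],[0.002,-0.001,-0.266,0,0,0.003,1],[0.002,-0.001,-0.266,0,0,0.003,1]]

```text
clock: 31.65
eef_pos: [507.9, -165.6, 34.1]
eef_rot: [3.141, 0.0, 1.626]
wrist_force: [-0.1, 0.7, 4.2]
finger_gap: 32.1
finger_force: 15.0
```

Emit:
servo_tool:
  motion:
    - [[0,0,0,0,0,0,1],[0,0,0,0,0,0,1],[0,0,0,0,0,0,1],[0,0,0,0,0,0,1]]

```text
clock: 32.05
eef_pos: [507.9, -165.6, 34.1]
eef_rot: [3.141, 0.0, 1.626]
wrist_force: [-1.1, 0.7, 6.7]
finger_gap: 31.7
finger_force: 15.0
```

Emit:
servo_tool:
  motion:
    - [[0,0,0.04,0,0,0,1],[0,0,0.1,0,0,0,1],[0,0,0.18,0,0,0,1],[0,0,0.26,0,0,0,1],[0,0,0.26,0,0,0,1]]

```text
clock: 32.55
eef_pos: [509.4, -166.3, 168.7]
eef_rot: [3.134, 0.004, 1.626]
wrist_force: [0.7, -0.7, 0.1]
finger_gap: 31.8
finger_force: 15.0
```

Emit:
servo_tool:
  motion:
    - [[0.0876,-0.377,0,0,0,0.012,1],[0.0876,-0.377,0,0,0,0.012,1],[0.0876,-0.377,0,0,0,0.012,1],[0.0876,-0.377,0,0,0,0.012,1],[0.0876,-0.377,0,0,0,0.012,1],[0.0876,-0.377,-0.05,0,0,0.012,1],[0.0876,-0.377,-0.12,0,0,0.012,1],[0.0876,-0.377,-0.18,0,0,0.012,1],[0.0876,-0.377,-0.18,0,0,0.012,1],[0.0876,-0.377,-0.18,0,0,0.012,1]]

```text
clock: 33.55
eef_pos: [551.5, -353.7, 73.9]
eef_rot: [-3.141, -0.0, 1.664]
wrist_force: [0.3, -0.6, 0.2]
finger_gap: 31.9
finger_force: 15.0
```

```bash
python3 look.py w7.png
```

```text
[ 551.95461362 -354.11012512   75.00422433] [3.14027075e+00 1.13008846e-03 1.66438649e+00] 33.6
```

View pics/w7.png

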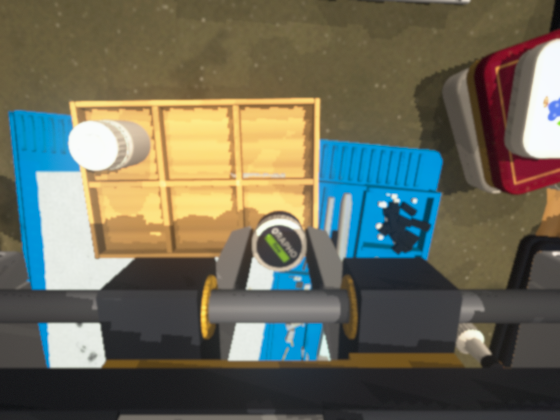

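```bash
python3 - <<'E'
from h import *
p=np.load('top0.npz')['p'].reshape(-1,3)
q=p[(p[:,1]>-400)&(p[:,1]<-200)&(p[:,0]>590)&(p[:,0]<720)&(p[:,2]>70)]; print(len(q), q.min(0) if len(q) else '', q.max(0) if len(q) else '')
E
```

```text
0
```

Emit:
servo_tool:
  motion:
    - [[-0.001,0.001,-0.03,0,0,0,1],[-0.001,0.001,-0.06,0,0,0,1],[-0.001,0.001,-0.08,0,0,0,1],[-0.001,0.001,-0.088,0,0,0,1],[-0.001,0.001,-0.09,0,0,0,1],[-0.001,0.001,-0.09,0,0,0,1]]

```text
clock: 34.2
eef_pos: [550.9, -353.6, 28.3]
eef_rot: [3.142, -0.0, 1.664]
wrist_force: [-0.3, 0.2, -0.8]
finger_gap: 31.7
finger_force: 15.0
```

Emit:
servo_tool:
  motion:
    - [[0,0,-0.0005,0,0,0,0.5],[0,0,-0.0005,0,0,0,0.5],[0,0,-0.0005,0,0,0,0.5],[0,0,-0.0005,0,0,0,0.5],[0,0,0.04,0,0,0,0.4],[0,0,0.12,0,0,0,0.4],[0,0,0.2,0,0,0,0.4],[0,0,0.27,0,0,0,0.4],[0,0,0.27,0,0,0,0.4]]

```text
clock: 35.1
eef_pos: [552.4, -354.6, 169.2]
eef_rot: [3.135, 0.006, 1.664]
wrist_force: [-0.4, -0.2, 0.4]
finger_gap: 56.4
finger_force: 0.0
```

Emit:
servo_tool:
  motion:
    - [[0.1364,0.39,0,0,0,-0.012,0.4],[0.1364,0.39,0,0,0,-0.012,0.4],[0.1364,0.39,0,0,0,-0.012,0.4],[0.1364,0.39,0,0,0,-0.012,0.4],[0.1364,0.39,0,0,0,-0.012,0.4],[0.1364,0.39,0,0,0,-0.012,0.4],[0.1364,0.39,0,0,0,-0.012,0.4],[0.1364,0.39,0,0,0,-0.012,0.4]]

```text
clock: 35.9
eef_pos: [618.6, -160.1, 163.2]
eef_rot: [-3.141, 0.0, 1.625]
wrist_force: [-0.4, -0.0, 0.7]
finger_gap: 56.7
finger_force: 0.0
```

```bash
python3 - <<'E'
from h import *
c=cam('top'); p=cloud(c); z=p[...,2]
c2=cam('wrist'); q2=cloud(c2)
for n,P in(('top',p),('wrist',q2)):
    z=P[...,2]
    for nm,(x0,x1,y0,y1,a,b) in dict(nest0=(585,655,-190,-137,41,50),cell5=(520,582,-385,-322,33,45),bottle=(400,460,-340,-275,50,75)).items():
        m=(P[...,0]>x0)&(P[...,0]<x1)&(P[...,1]>y0)&(P[...,1]<y1)&(z>a)&(z<b)
        if m.sum()>40: r=cv2.minAreaRect(P[m][:,:2].astype(np.float32)); print(n,nm,m.sum(),np.round(r[0],1),np.round(r[1],1),np.median(z[m]).round(1))
s=manip.read_state(); print(s['eef_pos'],s['eef_rot'])
E
```

```text
top cell5 185 [ 550.  -352.9] [31.4 32.4] 39.3
top bottle 188 [ 431.3 -306. ] [29.6 28.9] 63.8
wrist nest0 841 [ 618.9 -157.6] [32.1 31.9] 44.0
wrist cell5 436 [ 551.1 -345.5] [32.4 22.4] 37.4
[ 618.67313158 -159.85208501  163.35114659] [-3.14145264e+00  1.37542715e-05  1.62465093e+00]
```

Emit:
servo_tool:
  motion:
    - [[0.0006,0.004,-0.08,0,0,0.002,0.4],[0.0006,0.004,-0.16,0,0,0.002,0.4],[0.0006,0.004,-0.22,0,0,0.002,0.4],[0.0006,0.004,-0.25,0,0,0.002,0.4],[0.0006,0.004,-0.26,0,0,0.002,0.4],[0.0006,0.004,-0.26,0,0,0.002,0.4],[0.0006,0.004,-0.26,0,0,0.002,1],[0.0006,0.004,-0.26,0,0,0.002,1],[0.0006,0.004,-0.26,0,0,0.002,1],[0.0006,0.004,-0.26,0,0,0.002,1]]

```text
clock: 37.0
eef_pos: [619.7, -156.6, 34.3]
eef_rot: [3.141, 0.0, 1.633]
wrist_force: [-1.0, 0.8, 4.3]
finger_gap: 31.6
finger_force: 15.0
```

Emit:
servo_tool:
  motion:
    - [[0,0,0,0,0,0,1],[0,0,0,0,0,0,1],[0,0,0,0,0,0,1],[0,0,0,0,0,0,1]]

```text
clock: 37.4
eef_pos: [619.7, -156.6, 34.2]
eef_rot: [3.141, 0.0, 1.633]
wrist_force: [-1.4, -0.4, 6.6]
finger_gap: 31.4
finger_force: 15.0
```

Emit:
servo_tool:
  motion:
    - [[0,0,0.04,0,0,0,1],[0,0,0.1,0,0,0,1],[0,0,0.18,0,0,0,1],[0,0,0.26,0,0,0,1],[0,0,0.26,0,0,0,1],[0,0,0.26,0,0,0,1]]

```text
clock: 38.0
eef_pos: [619.5, -156.5, 163.9]
eef_rot: [3.14, 0.0, 1.633]
wrist_force: [0.4, 0.1, -0.4]
finger_gap: 31.7
finger_force: 15.0
```

Emit:
servo_tool:
  motion:
    - [[-0.148,-0.278,0,0,0,0.01,1],[-0.148,-0.278,0,0,0,0.01,1],[-0.148,-0.278,0,0,0,0.01,1],[-0.148,-0.278,0,0,0,0.01,1],[-0.148,-0.278,-0.06,0,0,0.01,1],[-0.148,-0.278,-0.12,0,0,0.01,1],[-0.148,-0.278,-0.177,0,0,0.01,1],[-0.148,-0.278,-0.177,0,0,0.01,1],[-0.148,-0.278,-0.177,0,0,0.01,1],[-0.148,-0.278,-0.177,0,0,0.01,1]]

```text
clock: 39.0
eef_pos: [546.0, -295.7, 76.4]
eef_rot: [3.14, 0.001, 1.664]
wrist_force: [0.8, 1.3, 0.2]
finger_gap: 31.7
finger_force: 15.0
```

Emit:
servo_tool:
  motion:
    - [[-0.0015,0,-0.03,0,0,0,1],[-0.0015,0,-0.06,0,0,0,1],[-0.0015,0,-0.08,0,0,0,1],[-0.0015,0,-0.09,0,0,0,1],[-0.0015,0,-0.093,0,0,0,1],[-0.0015,0,-0.093,0,0,0,1]]

```text
clock: 39.6
eef_pos: [544.6, -295.5, 28.3]
eef_rot: [-3.141, -0.0, 1.664]
wrist_force: [0.1, -1.1, -0.5]
finger_gap: 31.6
finger_force: 15.0
```

Now release, retreat and inspect.

Emit:
servo_tool:
  motion:
    - [[0,0,-0.0005,0,0,0,0.5],[0,0,-0.0005,0,0,0,0.5],[0,0,-0.0005,0,0,0,0.5],[0,0,-0.0005,0,0,0,0.5],[0,0,0.04,0,0,0,0.4],[0,0,0.12,0,0,0,0.4],[0,0,0.2,0,0,0,0.4],[0,0,0.3,0,0,0,0.4],[0,0,0.4,0,0,0,0.4],[0,0,0.4,0,0,0,0.4]]

```text
clock: 40.6
eef_pos: [546.3, -296.5, 236.2]
eef_rot: [3.132, 0.007, 1.664]
wrist_force: [-0.7, -0.3, 0.2]
finger_gap: 56.5
finger_force: 0.0
```

Emit:
servo_tool:
  motion:
    - [[-0.25,0.1,0.1,0,0,0,0.4],[-0.25,0.1,0.1,0,0,0,0.4],[-0.25,0.1,0.1,0,0,0,0.4],[-0.25,0.1,0.1,0,0,0,0.4],[-0.25,0.1,0.1,0,0,0,0.4],[-0.25,0.1,0.1,0,0,0,0.4]]

```text
clock: 41.2
eef_pos: [420.1, -245.7, 277.7]
eef_rot: [-3.141, -0.001, 1.664]
wrist_force: [0.6, -0.8, 0.2]
finger_gap: 56.2
finger_force: 0.0
```

```bash
python3 - <<'E'
from h import *
c=cam('top'); P=cloud(c); z=P[...,2]; save(c,'end.png',(120,130,440,300),2.4)
for nm,(x0,x1,y0,y1,a,b) in dict(cell2=(515,575,-325,-266,33,45),cell5=(520,582,-385,-322,33,45),bottle=(400,460,-340,-275,50,75)).items():
    m=(P[...,0]>x0)&(P[...,0]<x1)&(P[...,1]>y0)&(P[...,1]<y1)&(z>a)&(z<b)
    if m.sum()>40: r=cv2.minAreaRect(P[m][:,:2].astype(np.float32)); print(nm,m.sum(),np.round(r[0],1),np.round(r[1],1),np.median(z[m]).round(1))
E
```

```text
(no output)
```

View pics/end.png

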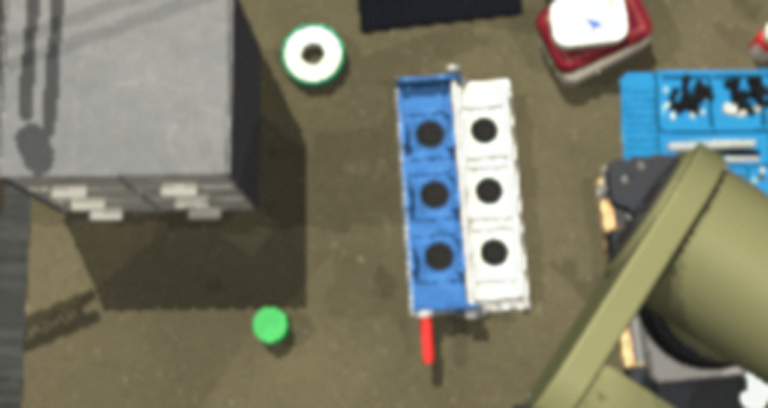

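The tray is open, both nests and pockets are empty, and the tape roll is in place at (313,55), but the arm hides the crate. I'll move aside and check it.

Emit:
servo_tool:
  motion:
    - [[-0.05,0.5,0,0,0,0,0.4],[-0.05,0.5,0,0,0,0,0.4],[-0.05,0.5,0,0,0,0,0.4],[-0.05,0.5,0,0,0,0,0.4],[-0.05,0.5,0,0,0,0,0.4],[-0.05,0.5,0,0,0,0,0.4],[-0.05,0.5,0,0,0,0,0.4],[-0.05,0.5,0,0,0,0,0.4]]

```text
clock: 42.05
eef_pos: [395.0, 3.7, 278.0]
eef_rot: [-3.14, -0.0, 1.663]
wrist_force: [-0.7, 0.8, -0.4]
finger_gap: 56.3
finger_force: 0.0
```

```bash
python3 - <<'E'
from h import *
c=cam('top'); P=cloud(c); z=P[...,2]; save(c,'end2.png',(250,150,450,300),3.5)
for nm,(x0,x1,y0,y1,a,b) in dict(cell2=(515,575,-325,-266,33,45),cell5=(520,582,-385,-322,33,45),bottle=(400,460,-340,-275,50,75)).items():
    m=(P[...,0]>x0)&(P[...,0]<x1)&(P[...,1]>y0)&(P[...,1]<y1)&(z>a)&(z<b)
    if m.sum()>40: r=cv2.minAreaRect(P[m][:,:2].astype(np.float32)); print(nm,m.sum(),np.round(r[0],1),np.round(r[1],1),np.percentile(z[m],[5,50,95]).round(1))
E
```

```text
cell2 184 [ 543.6 -296.2] [31.  32.1] [36.2 39.2 42.2]
cell5 186 [ 550.5 -352.2] [31.  32.2] [35.2 39.3 42.3]
bottle 187 [ 431.1 -306. ] [29.4 29.1] [53.9 63.8 67.4]
```

View pics/end2.png

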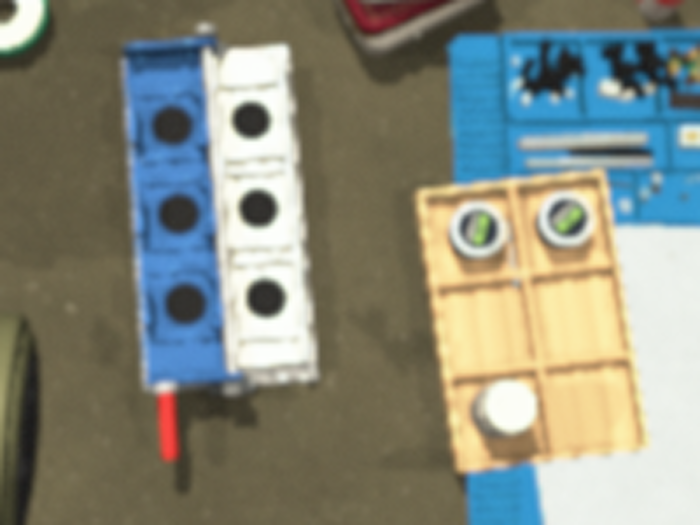

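Both jars stand lid-up in their cells at (480,229) and (566,219), within 2 mm of centre. The bottle stands in its cell at (505,408), and the tray is open. Handing in.

```bash
python3 -c "
from cell import manip
print(manip.sign_off())"
```

```text
the job is handed in; nothing more can be done
None
```

The job is handed in, with no verdict returned: both jars present went through the flipper and now stand lid-up in two empty crate cells, the tray is open, and the bottle and tape roll are where they were.

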